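# Cover the yogurt maker and switch it on

## Robot

A 6-joint arm with a two-finger parallel gripper is mounted at the origin on the work surface. World frame = base frame: x ahead of the robot, y to its left, z up, the work surface at z = 0. Lengths are in mm, angles in rad, forces in N, time in s.
With the tool pointing down it reaches from about 275 to 750 mm from the base axis. Payload 10.2 kg.
Tool frame: the origin (TCP) lies where the fingers leave the gripper's body, on its centre line; the fingertips stand 73 mm ahead of it and the grasp point (between the pads) lies 54 mm ahead of it; z points along the fingers, y is the line along which they close (so a half turn about z gives the same grasp; the last joint's range is limited). The gripper opens to 85 mm and grips with 20 to 120 N. Pads are 22 mm wide; open, the fingers measure 114 mm over their backs; the gripper's body (76 mm by 85 mm) begins 54 mm behind the grasp point. The pads swing forward as they close: fully open they stand 13 mm farther back than shut.
Start: joints at [1.122, 0.313, 1.498, -0, 1.331, -0.223], TCP at [117.553, 511.677, 303.894] pointing down, gripper open.
Joint ranges: [-2.94, 2.94], [-0.97, 2.17], [0.19, 2.56], [-1.23, 4.37], [0.02, 3.11], [-2.88, 2.88]. Speed limits (rad/s): [2.39, 2.39, 3.01, 3.14, 3.14, 3.14].

## Interface

Orientations are given as a unit quaternion [w, x, y, z].
In Python, from rig import ctrl gives the robot as it stands.
- The arm moves only by the shell command python3 -m creep 'ROWS' [OPENING] [FORCE]. ROWS is JSON, a list that holds one entry, the list of rows, each a list of 6 numbers: the shift along the world's x, y, z in units of 25 mm (1.0 is 25 mm), then the turn, a rotation vector about the world's x, y, z in units of 5 degrees (1.0 is 5 degrees). In form: [[[x, y, z, ax, ay, az], ...]]. A call has 1 to 20 rows; each row is the pose to reach, as a shift and turn from the pose commanded when the call began; what a row does not reach only later rows make up. A row lasts 1/12 s, in which the tool goes at most 41.7 mm and 7.16 degrees, less where a joint would pass 70% of its speed; a pose out of reach is approached as far as the arm can. A call with a gripper value outside its range is refused whole. OPENING is the finger opening in mm, from 0 to 85.4, set as the call begins (- or left out, the last holds). The fingers move at their own pace and stop on an object; FORCE is the grip in N (left out, the last holds). Time passes only in rows, so rows that repeat a pose let the fingers close. It gives the time, the measured TCP pose, the force, the opening and the grip force at its end, in the units of the state.
- ctrl.sense(): the state, without advancing time (a new reading comes with each control period).
- ctrl.capture(name): name is "side" or "top" or "wrist"; returns a dict with "image" (420x560x3 uint8, red, green, blue), "fx", "fy", "cx", "cy" (pixels), "R" (3x3) and "t" (3): a world point X has camera coordinates R X + t. Camera axes: x right, y down, z forward; pixel columns grow to the right and rows downward; lengths in mm; the calibration is good to about 2 mm. A picture is of the moment at which its call begins. There is no depth.
- ctrl.finish_job(): hands the job in; it is judged then, once.
The state is a dict: "time_s": time; "joints": joint angles; "dq": joint speeds; "tau": joint torques, N m; "eef_pos": TCP position; "ee_rot": TCP orientation; "force": force on the tool from outside, world axes, zero at the start; "wrist_torque": the same for the moment, N m; "grip_width": opening from 0.0 (shut) to 1.0 (fully open); "grip_force": force on a finger pad.
Only numpy, scipy, OpenCV 4.12 (cv2) and the standard library are available. Lean on these libraries where they do the work, as an engineer would, in place of code of your own. Each camera call takes 0.05 s, during which the arm holds its last target. There are 200 camera calls.

## Task

The jars are filled: take the clear cover off the lid stand, set it squarely on the yogurt maker without dropping it, and press it down until it has clicked home flat at both ends. Then flip the maker's toggle switch over to on, let go, and leave everything else on the counter where it stands.

Things in the scene. Friction and masses are not known exactly. Their poses are not given: they have to be found in the camera images.
- cover_mid (a point): Loose clear plastic cover (0.22 to 0.45 kg), a hollow open-bottomed shell: rim 150 mm (x) by 220 mm (y), 48 mm high, 3 mm walls, the same after a half turn about z. Point: on its centre line, 39 mm above the rim's plane. z points out of its top. At the start it lies on the wire lid stand, open side down, sloping 30 degrees, its high edge (+x) away from the robot, its top facing the robot and up.
- bail_grip (a point): Middle of the grip bar of the cover's grey swinging handle: a round bar 12 mm thick, 74 mm long, along the cover's y, held by two legs. The pivots are 4 mm above the middle of the flat top (52 mm above the rim), the bar 26 mm from them; z points from the pivots to the bar. Lifted by it, the cover hangs from the pivots and swings level, but for a few degrees that their friction leaves.
- bail (a joint): Swing of that handle about the cover's y axis: 0 = standing square on the cover's top, positive = bar swung towards the cover's +x; it stays where it is left, range +-1.2. It cannot be used to push the cover down: it folds.
- maker_seat (a point): Yogurt maker, fixed, white, body 165 mm (x) by 243 mm (y), front (-x) towards the robot. Point: middle of its flat deck, 62 mm above the counter, on which the cover's rim must rest; the cover's x and y go along its x and y (either way round). Six capped jars stand on the deck, up to 31 mm above it, within 63 mm of the middle in x and 97 mm in y.
- maker_lip (a point): Middle of the maker's mouth, level with the top of the upright lip round the deck, 14 mm above the deck. The lip's inside measures 153 mm (x) by 223 mm (y): 1.5 mm play each side of the cover's rim. Its walls are 6 mm thick along the long sides and 10 mm at the ends.
- maker_catch (a point): Point of the sprung steel wedge catch in the middle of the lip's +y end: 2.5 mm proud of the inner face, 5.5 mm above the deck, 16 mm wide; another one faces it at the -y end. A cover just laid in the lip rests on the catches some 6 to 11 mm too high. Each end must be pushed down (about 5 to 12 N over that end) until it snaps under its catch and the rim lies on the deck; one end can snap before the other.
- switch (a joint): Bat toggle in the middle of the maker's control ledge (160 mm wide, 60 mm deep, in front of the body, top 2 mm below the deck), 116.5 mm in front (-x) of maker_seat. Hinge along the maker's x, 1 mm above deck height. 0 = off, leaning 0.3 rad to the maker's -y; 0.3 = over centre; 0.6 = on, leaning to its +y (left seen from the robot). 2 to 3 N at the tip carries it over; then it snaps.
- switch_tip (a point): Tip of the bat, 27 mm from the hinge line; the bat's upper part is 8 mm thick. The frame turns with the bat.
- stand: Black wire lid stand, fixed, about 150 mm wide (y) and 150 mm deep (x); origin on the counter below the middle of the cover's rim. It slopes up towards its +x. Two upturned wire ends, 16 mm high and 8 mm thick, stop the cover's low edge 70 mm either side of the middle.
- spare_jar_mid (a point): Bystander: a capped jar, 58 mm across, 78 mm high; point half-way up.
- shaker_mid (a point): Bystander: a dark wooden shaker, 42 mm across, 100 mm high; point half-way up.
- spoon_grip (a point): Bystander: a spoon 160 mm long lying on the counter; a point on its handle.
- pan_lid_mid (a point): Bystander: a round metal pan lid, 160 mm across, 46 mm high with its knob; point half-way up.
- mug_mid (a point): Bystander: a white mug, 80 mm across, 92 mm high; point half-way up.

How it is judged (in metres and radians):
On the way, in this order (a step that is already met when the one before it is completed fails the run):
1. the cover is down inside the lip, flat on the deck at both ends (horizontal distance between cover_mid and maker_seat below 0.005 m and z of cover_mid in the frame of maker_seat below 0.0415 m and angle between cover_mid's own z axis and vertical below 0.02 rad and angle between the x axis of cover_mid and the x axis of maker_seat, either way round below 0.04 rad), for 0.2 s.
2. the toggle has been flipped over to on (value of joint switch above 0.52 rad), for 0.2 s.
At the end, for the whole second after the job is handed in: The cover lies level (0.02 rad) on the maker's deck inside the lip, within 5 mm of its middle, within 2.5 mm of fully down, square to it within 0.04 rad, and the toggle is over at on (above 0.52 rad) (all of step 1 and value of joint switch above 0.52 rad); the robot touches nothing.
It fails at once if the cover is dropped or thrown (moves faster than 0.6 m/s while no finger touches it) (contact force between the fingers and cover below 0.02 N and linear speed of cover above 0.6 m/s).
It fails at once if something else on the counter is pushed more than 30 mm or knocked over (distance of any of spare_jar_mid, shaker_mid, spoon_grip, pan_lid_mid, mug_mid from where it was at the start of the episode above 0.03 m).
It also fails if it takes over 72 s, if anything falls off the work surface, if the arm or the gripper's body presses on something with over 40 N, if the wrist force passes 120 N, or if a joint passes its speed limit or range.

## Working session

There is one attempt and no reset: what is moved stays moved. The work goes in short steps, Python scripts to look and compute and a shell command to move; the robot and the scene stay as the last step left them, time stands still between calls to the robot, and variables do not carry over. Pictures are saved under pics/ and viewed, at most 10 in all, crops included, and the job is handed in when it is done.

```bash
mkdir -p pics; ls
cat > h.py <<'E'
import numpy as np,cv2
from rig import ctrl
def cap(n,f=None):
    c=ctrl.capture(n)
    if f: cv2.imwrite('pics/'+f,cv2.cvtColor(c['image'],cv2.COLOR_RGB2BGR))
    np.savez('last_%s.npz'%n,**c); return c
def load(n): return dict(np.load('last_%s.npz'%n))
def ray(c,u,v):
    R=np.array(c['R']);t=np.array(c['t']); d=R.T@np.array([(u-c['cx'])/c['fx'],(v-c['cy'])/c['fy'],1]); return -R.T@t,d
def onz(c,u,v,z):
    o,d=ray(c,u,v); return o+d*(z-o[2])/d[2]
def two(c1,p1,c2,p2):
    o1,d1=ray(c1,*p1);o2,d2=ray(c2,*p2)
    s=np.linalg.lstsq(np.c_[d1,-d2],o2-o1,rcond=None)[0]
    a=o1+s[0]*d1;b=o2+s[1]*d2; return (a+b)/2,np.linalg.norm(a-b)
def proj(c,X):
    p=np.array(c['R'])@np.array(X,float)+np.array(c['t']); return np.array([c['fx']*p[0]/p[2]+c['cx'],c['fy']*p[1]/p[2]+c['cy']])
E
python3 - <<'E'
from h import *
a=cap('top','top0.png');b=cap('side','side0.png')
for c in(a,b): print(ray(c,280,210), c['fx'])
print(ctrl.sense())
cv2.imwrite('pics/both0.png',np.vstack([x['image'][:,:,::-1] for x in(a,b)])[:, :])
E
```

```text
pics
(array([ 526.89825749,   22.20579611, 1437.62491983]), array([ 0.03938072, -0.01607811, -0.99912709])) 456.2458120281534
(array([ 565.94193646, 1012.90167788,  949.74010873]), array([ 0.03466978, -0.76396423, -0.6443451 ])) 409.13222637444414
{'time_s': 0.1, 'joints': array([ 1.12163271e+00,  3.13377659e-01,  1.49833311e+00, -1.08504992e-05,
        1.33098617e+00, -2.23393268e-01]), 'dq': array([ 0.0013754 , -0.00013786, -0.00249788, -0.00186972, -0.00022344,
       -0.00023628]), 'tau': array([ 2.62401896e-03, -4.12902868e+01, -2.60140854e+01, -2.62124213e-04,
        3.10151350e-03,  2.02114006e-07]), 'eef_pos': array([117.47370363, 511.54619384, 303.41118168]), 'ee_rot': array([-1.77219679e-04,  1.12644276e-01,  9.93635226e-01, -5.22955025e-04]), 'force': array([ 0.1924115 , -1.46845967,  0.37846522]), 'wrist_torque': array([ 0.02250856, -0.02667488, -0.00597912]), 'grip_force': 0.0, 'grip_width': 0.995262474007552}
```

View pics/top0.png

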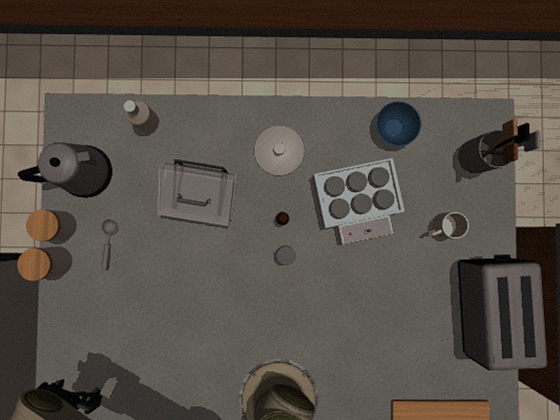

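View pics/side0.png

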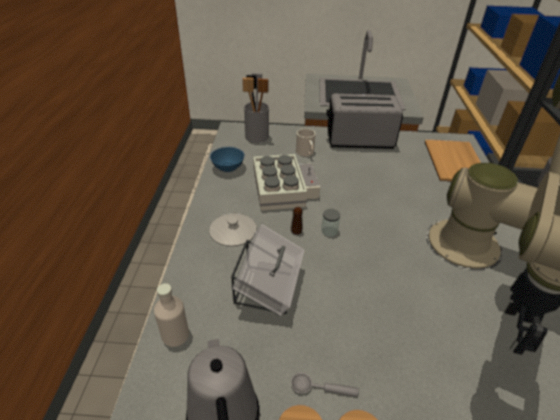

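The top view (up = +x, left = +y) shows the cover on the stand at about (197,195), its bail bar near (194,203), the maker's lip at about (359,194) and the toggle near (368,231). The side view shows the cover at (270,270) and the maker at (282,180). I'll enlarge both regions.

Run:
```python
from h import *
a=load('top')['image'][:,:,::-1];b=load('side')['image'][:,:,::-1]
f=lambda im,x,y,w,h,s:cv2.resize(im[y:y+h,x:x+w],(400,300),interpolation=cv2.INTER_CUBIC)
im=np.vstack([np.hstack([f(a,147,150,100,75,4),f(a,308,160,100,75*1,4)]),np.hstack([f(b,220,222,100,75,4),f(b,240,145,100,75,4)])])
cv2.imwrite('pics/crop0.png',np.clip(im*1.3,0,255).astype(np.uint8))
```

```text
(no output)
```

View pics/crop0.png

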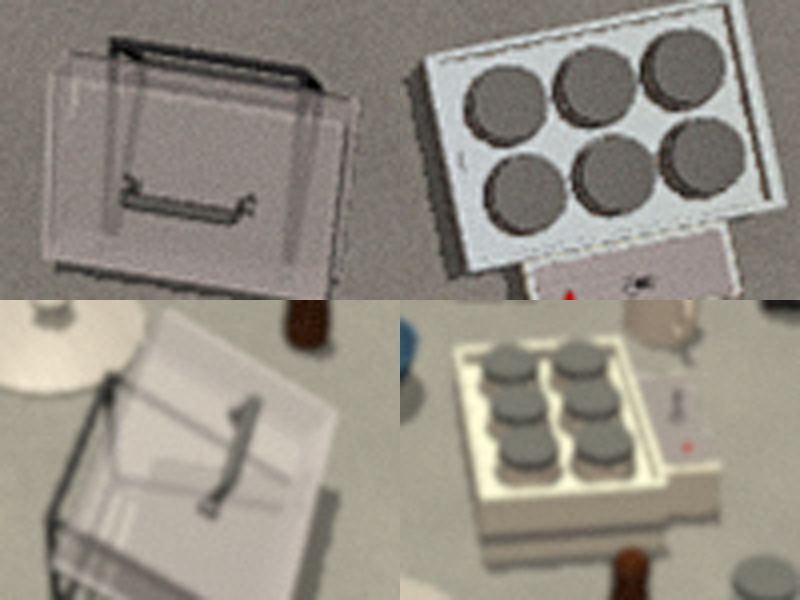

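The crops show the bail bar ends (top px (177.5,199.5) and (207,203.5); side px (272,273) and (283,247.5)) and the lip's four outer corners.

Run:
```python
from h import *
np.set_printoptions(precision=1,suppress=True)
a=load('top');b=load('side')
P,e=two(a,(177.5,199.5),b,(272,273));Q,e2=two(a,(207,203.5),b,(283,247.5))
print(P,e,Q,e2,(P+Q)/2,np.linalg.norm(P-Q),np.degrees(np.arctan2(*(Q-P)[[0,1]])))
c=np.array([onz(a,u,v,76) for u,v in[(315,174.5),(393,160),(404,211),(325,227.5)]])
print(c,c.mean(0)); 
for i in range(4):
  d=c[(i+1)%4]-c[i];print(np.linalg.norm(d),np.degrees(np.arctan2(d[1],d[0])))
# cover rim low corners (top crop): (45,262),(335,298); high (112,0?) 
for u,v,z in[(158.5,215.5,30),(231,224.5,30),(159,168,140),(236,174,140),(164,162.5,140),(368,231,80)]: print(u,v,z,onz(a,u,v,z))
```

```text
[610.4 295.8 126. ] 8.358293633935503 [592.9 209.5 136.7] 4.0043744790925855 [601.6 252.7 131.4] 88.72050122727124 -168.54229255846803
[[ 688.1 -103.9   76. ]
 [ 734.2 -338.8   76. ]
 [ 580.8 -371.4   76. ]
 [ 529.5 -134.5   76. ]] [ 633.2 -237.1   76. ]
239.41835129941188 -78.88583147866807
156.81719464098302 -168.01763233163388
242.37762588666826 102.23656181022108
161.5478254875127 10.92384622058666
158.5 215.5 30 [562.2 373.2  30. ]
231 224.5 30 [536.4 150.1  30. ]
159 168 140 [694.8 347.1 140. ]
236 174 140 [679.7 127.7 140. ]
164 162.5 140 [710.7 333.2 140. ]
368 231 80 [ 520.1 -262.3   80. ]
```

Bar is near (602,253,131), with cover yaw about −10°. Maker centre is (633,−237), yaw about 11.6°. Sizes roughly agree with those given. I'll go above the cover and look from close by.

```bash
python3 -m creep '[[[5,-2.6,1,0,0,-4.5],[10,-5.2,1,0,0,-9],[15,-8,1,0,0,-13],[19.2,-10.3,0.5,0,0,-17.4],[19.2,-10.3,0.5,0,0,-17.4],[19.2,-10.3,0.5,0,0,-17.4],[19.2,-10.3,0.5,0,0,-17.4],[19.2,-10.3,0.5,0,0,-17.4],[19.2,-10.3,0.5,0,0,-17.4],[19.2,-10.3,0.5,0,0,-17.4],[19.2,-10.3,0.5,0,0,-17.4],[19.2,-10.3,0.5,0,0,-17.4],[19.2,-10.3,0.5,0,0,-17.4],[19.2,-10.3,0.5,0,0,-17.4],[19.2,-10.3,0.5,0,0,-17.4],[19.2,-10.3,0.5,0,0,-17.4],[19.2,-10.3,0.5,0,0,-17.4],[19.2,-10.3,0.5,0,0,-17.4]]]' 60
python3 - <<'E'
from h import *
c=cap('wrist','w1.png');print(ray(c,280,210),c['fx'])
s=ctrl.sense();print(s['eef_pos'],s['ee_rot'],s['joints'])
E
```

```text
time_s: 1.6
eef_pos: [596.5, 255.3, 316.9]
ee_rot: [0.0, 0.765, 0.644, 0.0]
force: [0.7, 0.0, -0.0]
grip_width: 0.705
grip_force: 0.0
(array([607.92460491, 323.90529757, 385.86264506]), array([-0.03913714, -0.25260687, -0.96702853])) 333.9418060725592
[596.62068551 255.14448293 316.9423831 ] [7.67266103e-05 7.65145315e-01 6.43857590e-01 2.10834354e-04] [2.23892798e-01 5.90621990e-01 1.04890168e+00 5.67996516e-05
 1.50162385e+00 3.95626608e-01]
```

View pics/w1.png

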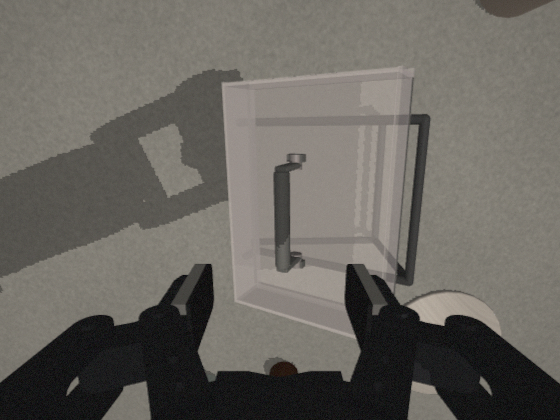

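The wrist view shows the grip bar upright from about (281,168) to (283,272), with pivots at (297,158) and (302,262). The whole cover is visible.

Run:
```python
from h import *
np.set_printoptions(precision=1,suppress=True)
a=load('top');b=load('side');w=load('wrist')
for n,c,ps in(('top',a,[(177.5,199.5),(207,203.5)]),('side',b,[(272,273),(283,247.5)])):
  r=[two(w,p,c,q) for p,q in zip([(281.5,169),(283,270)],ps)]
  P,Q=r[0][0],r[1][0]; print(n,P,r[0][1],Q,r[1][1],(P+Q)/2,np.linalg.norm(P-Q),np.degrees(np.arctan2((P-Q)[0],(P-Q)[1])))
for z in(120,130,140,150):
  P=onz(w,281.5,169,z);Q=onz(w,283,270,z);print(z,P,Q,(P+Q)/2,np.linalg.norm(P-Q),np.degrees(np.arctan2((P-Q)[0],(P-Q)[1])))
# cover rim corners: low edge, top-face
for p in[(223,84),(236,300)]:
  print([onz(w,*p,z) for z in(25,35,45)])
print('pivot',[onz(w,297,158,z) for z in (100,110,120)],[onz(w,301,262,z) for z in (100,110,120)])
```

```text
top [604.7 291.3 147.9] 0.3888447176765163 [593.3 209.4 139. ] 3.0031726834052876 [599.  250.4 143.5] 83.08623826459662 7.9225717798081545
side [609.5 287.8 117.8] 11.06544885090952 [591.2 207.6 134.6] 0.5954887698778766 [600.4 247.7 126.2] 83.90569663521477 12.87664046179146
120 [604.1 287.5 120. ] [590.6 200.9 120. ] [597.3 244.2 120. ] 87.58226238290108 8.870732324267049
130 [604.2 288.9 130. ] [591.2 205.6 130. ] [597.7 247.2 130. ] 84.28799506070455 8.870732324267003
140 [604.4 290.2 140. ] [591.9 210.2 140. ] [598.1 250.2 140. ] 80.99372773850807 8.870732324267031
150 [604.5 291.6 150. ] [592.5 214.8 150. ] [598.5 253.2 150. ] 77.69946041631152 8.870732324267067
[array([559., 369.,  25.]), array([560.4, 367.7,  35. ]), array([561.7, 366.5,  45. ])]
[array([521.7, 127.7,  25. ]), array([524.1, 133.2,  35. ]), array([526.5, 138.6,  45. ])]
pivot [array([618.3, 291.7, 100. ]), array([617.9, 292.8, 110. ]), array([617.6, 293.9, 120. ])] [array([607. , 196.8, 100. ]), array([607.1, 201.2, 110. ]), array([607.1, 205.7, 120. ])]
```

```bash
python3 -m creep '[[[-1.1,0,0,-0.2,-1.4,0],[-2.2,0.1,0,-0.5,-2.8,0],[-2.2,0.15,-0.8,-0.7,-4.2,0],[-2.2,0.15,-1.6,-0.9,-5.6,0],[-2.2,0.15,-2.4,-0.93,-5.93,0.2],[-2.2,0.15,-3.2,-0.93,-5.93,0.2],[-2.2,0.15,-3.2,-0.93,-5.93,0.2],[-2.2,0.15,-3.2,-0.93,-5.93,0.2],[-2.2,0.15,-3.2,-0.93,-5.93,0.2]]]' 50
python3 - <<'E'
from h import *
c=cap('wrist','w2.png');a=cap('side');t=cap('top')
s=ctrl.sense();print(s['eef_pos'],s['ee_rot'],s['joints'])
f=lambda im,x,y,w,h:cv2.resize(im[y:y+h,x:x+w,::-1],(400,300),interpolation=cv2.INTER_CUBIC)
im=np.hstack([cv2.resize(c['image'][:,:,::-1],(400,300)),f(a['image'],220,200,120,90)])
cv2.imwrite('pics/c2.png',im)
E
```

```text
time_s: 2.4
eef_pos: [542.9, 258.3, 238.1]
ee_rot: [0.196, 0.734, 0.628, 0.171]
force: [0.2, 0.5, 0.6]
grip_width: 0.585
grip_force: 0.0
[542.95516139 258.07739708 237.81159634] [0.19562943 0.73391642 0.62756924 0.17103412] [ 0.31803746  0.40697487  1.61527974 -0.3673717   0.67389572  0.7106546 ]
```

View pics/c2.png

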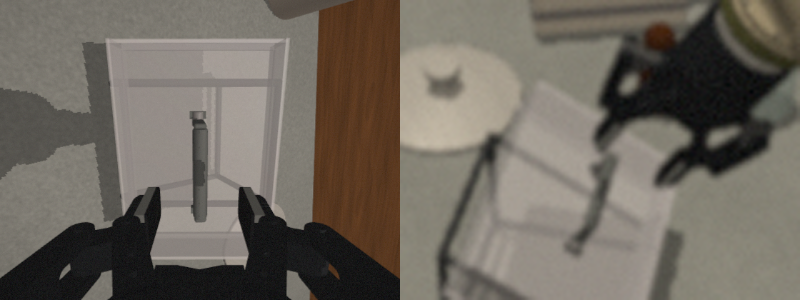

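The scaled wrist view shows the bar (200,124)–(200,222) centred between the fingers, which sit at 159 and 239. The bail lies roughly along the viewing normal. I'll triangulate between the two wrist poses.

```bash
cp last_wrist.npz w2.npz
python3 - <<'E'
from h import *
from scipy.spatial.transform import Rotation as Ro
np.set_printoptions(precision=1,suppress=True)
w=load('wrist'); s=ctrl.sense(); q=s['ee_rot']; R=Ro.from_quat([q[1],q[2],q[3],q[0]]).as_matrix(); a=R[:,2]; print('axes',R.T)
t0,s0=load('top'),load('side')
T=s['eef_pos']
# bar ends in tool frame as function of depth d along the tool; length tells depth
for d in (100,107,114,121,128):
  L=[]
  for p in((280.5,174),(281,309)):
    o,v=ray(w,*p); k=(d-(o-T)@a)/(v@a); L.append(R.T@(o+k*v-T))
  m=(L[0]+L[1])/2; print(d,L[0],L[1],np.linalg.norm(L[0]-L[1]),'world',T+R@m)
E
```

```text
axes [[ 0.2  1.   0. ]
 [ 0.9 -0.1  0.5]
 [ 0.5 -0.1 -0.9]]
100 [ 43.9   0.2 100. ] [-33.8   0.6 100. ] 77.72777383237374 world [593.7 255.8 151.5]
107 [ 42.9   0.2 107. ] [-38.1   0.6 107. ] 80.93567379963805 world [596.8 252.6 145.5]
114 [ 41.8   0.3 114. ] [-42.3   0.7 114. ] 84.1435737669023 world [599.9 249.5 139.4]
121 [ 40.7   0.3 121. ] [-46.6   0.8 121. ] 87.35147373416658 world [603.  246.3 133.4]
128 [ 39.7   0.3 128. ] [-50.9   0.8 128. ] 90.55937370143089 world [606.1 243.2 127.4]
```

```bash
python3 -m creep '[[[0.3,-0.05,-0.5,0,0,0],[0.6,-0.1,-1,0,0,0],[0.8,-0.13,-1.4,0,0,0],[1,-0.16,-1.8,0,0,0],[1.14,-0.18,-2,0,0,0],[1.14,-0.18,-2,0,0,0],[1.14,-0.18,-2,0,0,0]]]' 50; python3 -m creep '[[[0,0,0,0,0,0],[0,0,0,0,0,0],[0,0,0,0,0,0],[0,0,0,0,0,0],[0,0,0,0,0,0],[0,0,0,0,0,0],[0,0,0,0,0,0],[0,0,0,0,0,0]]]' 5 50
```

```text
time_s: 3.13
eef_pos: [571.2, 253.4, 186.5]
ee_rot: [0.195, 0.734, 0.628, 0.17]
force: [-0.3, -0.2, 0.0]
grip_width: 0.583
grip_force: 0.0
time_s: 3.8
eef_pos: [571.1, 253.6, 186.9]
ee_rot: [0.195, 0.734, 0.628, 0.17]
force: [-3.3, 0.1, 6.0]
grip_width: 0.124
grip_force: 48.9
```

```bash
python3 -m creep '[[[0,0,0.15,0,0,0],[0,0,0.3,0,0,0],[0,0,0.5,0,0,0],[0,0,0.7,0,0,0],[0,0,0.9,0,0,0],[0,0,1.1,0,0,0],[0,0,1.3,0,0,0],[0,0,1.5,0,0,0],[0,0,1.8,0,0,0],[0,0,2.1,0,0,0],[0,0,2.4,0,0,0],[0,0,2.8,0,0,0],[0,0,3.2,0,0,0],[0,0,3.6,0,0,0],[0,0,4,0,0,0],[0,0,4,0,0,0],[0,0,4,0,0,0]]]' 
python3 -m creep '[[[0.2,0,0,0.15,1,0],[0.4,0,0.1,0.3,2,0],[0.6,-0.1,0.2,0.45,3,0],[0.8,-0.1,0.2,0.6,4,0],[1,-0.15,0.3,0.75,5,0],[1.1,-0.15,0.3,0.93,5.93,0],[1.1,-0.15,0.3,0.93,5.93,0],[1.1,-0.15,0.3,0.93,5.93,0],[1.1,-0.15,0.3,0.93,5.93,0]]]'
python3 - <<'E'
from h import *
c=cap('wrist','w3.png');a=cap('side');t=cap('top')
s=ctrl.sense();print(s['eef_pos'],s['ee_rot'],s['joints'],s['force'],s['grip_width'])
f=lambda im,x,y,w,h:cv2.resize(im[y:y+h,x:x+w,::-1],(400,300),interpolation=cv2.INTER_CUBIC)
im=np.hstack([cv2.resize(c['image'][:,:,::-1],(400,300)),f(a['image'],200,150,160,120)])
cv2.imwrite('pics/c3.png',im)
E
```

```text
time_s: 5.22
eef_pos: [571.1, 253.4, 287.0]
ee_rot: [0.195, 0.734, 0.628, 0.17]
force: [0.3, -0.2, -3.4]
grip_width: 0.12
grip_force: 48.9
time_s: 5.97
eef_pos: [598.2, 249.8, 293.3]
ee_rot: [-0.001, 0.76, 0.65, 0.002]
force: [0.2, 1.3, -3.8]
grip_width: 0.12
grip_force: 49.1
[598.05176074 249.96663529 294.10670006] [-0.00092036  0.76010667  0.64979433  0.00208203] [0.21447061 0.5984206  1.09448101 0.00362002 1.44589425 0.37018892] [ 0.62758084 -0.05831735 -4.24791361] 0.12580971958929435
```

View pics/c3.png

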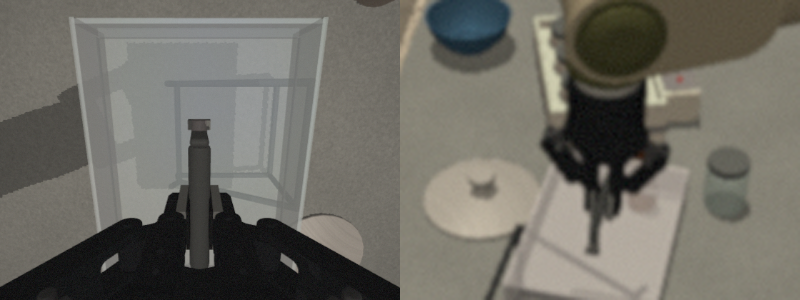

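The cover is held level, with its +y end corners symmetric at scaled (73,18) and (327,17). I'll carry it over the maker.

```bash
python3 -m creep '[[[0,-0.2,0,0,0,0],[0,-0.6,0,0,0,0.1],[0.1,-1.2,0,0,0,0.3],[0.2,-2,0,0,0,0.5],[0.3,-3,0,0,0,0.7],[0.3,-4,0,0,0,0.9],[0.4,-5,0,0,0,1.1],[0.5,-6,0,0,0,1.3],[0.5,-7,0,0,0,1.5],[0.6,-8,0,0,0,1.7],[0.6,-9,0,0,0,1.9],[0.7,-10,0,0,0,2.1],[0.8,-11,0,0,0,2.3],[0.9,-12,0,0,0,2.5],[0.9,-13,0,0,0,2.7],[1,-14,0,0,0,2.9],[1.1,-15,0,0,0,3.1],[1.1,-15.8,0,0,0,3.3],[1.2,-16.4,0,0,0,3.4],[1.2,-16.8,0,0,0,3.5]]]' 
python3 -m creep '[[[0,-0.2,0,0,0,0.1],[0.1,-0.6,0,0,0,0.2],[0.1,-1.2,0,0,0,0.3],[0.2,-1.8,0,0,0,0.4],[0.2,-2.3,0,0,0,0.5],[0.2,-2.6,0,0,0,0.6],[0.2,-2.7,0,0,0,0.6],[0.2,-2.7,0,0,0,0.6],[0.2,-2.7,0,0,0,0.6]]]'
python3 - <<'E'
from h import *
c=cap('wrist','w4.png');a=cap('side');t=cap('top')
s=ctrl.sense();print(s['eef_pos'],s['ee_rot'],s['joints'],s['force'],s['grip_width'])
f=lambda im,x,y,w,h,W,H:cv2.resize(im[y:y+h,x:x+w,::-1],(W,H),interpolation=cv2.INTER_CUBIC)
im=np.hstack([cv2.resize(c['image'][:,:,::-1],(400,300)),f(a['image'],220,110,120,90,400,300)])
im=np.vstack([im,np.hstack([f(t['image'],290,140,120,90,400,300),im[:300,:400]*0])])
cv2.imwrite('pics/c4.png',im)
E
```

```text
time_s: 7.78
eef_pos: [628.1, -172.7, 293.8]
ee_rot: [-0.001, 0.653, 0.757, 0.001]
force: [1.0, -0.2, -3.8]
grip_width: 0.123
grip_force: 49.1
time_s: 8.53
eef_pos: [633.6, -237.1, 293.9]
ee_rot: [-0.002, 0.632, 0.775, 0.002]
force: [0.0, 0.2, -3.9]
grip_width: 0.12
grip_force: 49.1
[ 633.67657569 -237.07339626  294.04668782] [-0.00171802  0.63226025  0.77475277  0.00147294] [-0.53169761  0.67230557  0.97163647  0.00344294  1.50059877 -0.73380207] [ 0.27766736  0.15341383 -4.15540703] 0.11988780418456661
```

View pics/c4.png

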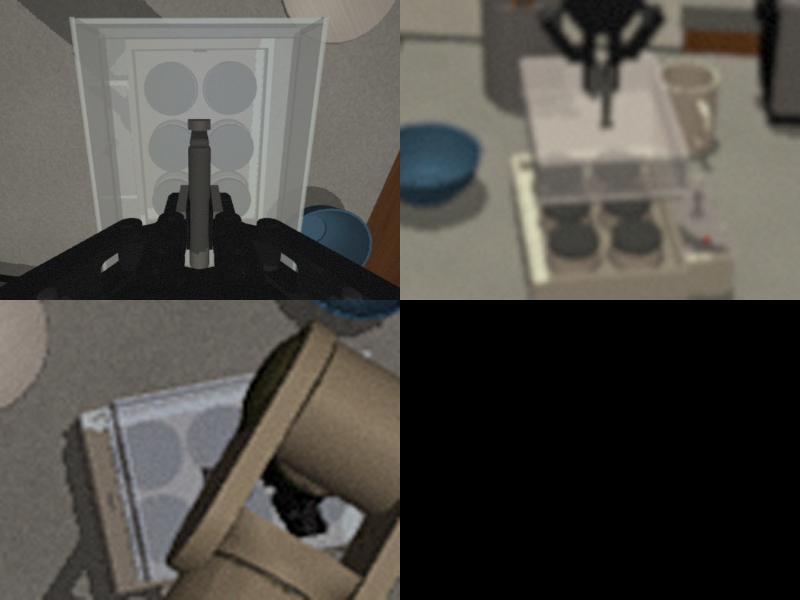

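The cover is over the maker and aligned to within a few mm (wrist: lip end (135,50)–(268,48), cover end (73,18)–(327,17)). I'll lower it to just above the jars and look closely.

```bash
python3 -m creep '[[[0,0,-0.2,0,0,0],[0,0,-0.6,0,0,0],[0,0,-1,0,0,0],[0,0,-1.4,0,0,0],[0,0,-1.8,0,0,0],[0,0,-2,0,0,0],[0,0,-2,0,0,0],[0,0,-2,0,0,0]]]'
python3 - <<'E'
from h import *
c=cap('wrist','w5.png')
s=ctrl.sense();print(s['eef_pos'],s['ee_rot'],s['force'],s['grip_width'])
im=cv2.resize(c['image'][0:300,80:480,::-1],(800,600),interpolation=cv2.INTER_CUBIC)
cv2.imwrite('pics/c5.png',np.clip(im*1.2,0,255).astype(np.uint8))
E
```

```text
time_s: 9.35
eef_pos: [633.6, -237.9, 243.7]
ee_rot: [-0.002, 0.633, 0.774, 0.001]
force: [-0.2, 0.5, -3.7]
grip_width: 0.12
grip_force: 49.1
[ 633.69270665 -237.91756752  244.30014941] [-0.00137087  0.63259552  0.77447974  0.00146872] [ 0.75172236  0.26846243 -3.61454041] 0.11928000087367126
```

View pics/c5.png

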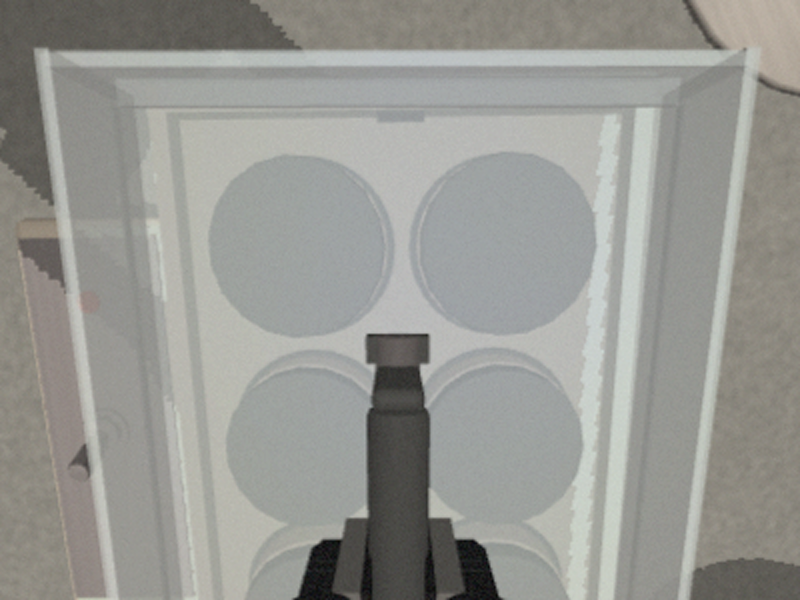

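The close wrist view (2× crop) shows the following:
- **Cover top edge:** (38,48)–(757,50).
- **Cover rim end:** (118,105)–(683,105).
- **Lip inner end line:** (168,117)–(615,112), with the catch at (400,116).
- **Lip inner sides:** about (168,115)→(213,600) and (637,110)→(600,600).

I'll back-project these.

Run:
```python
from h import *
from scipy.spatial.transform import Rotation as Ro
np.set_printoptions(precision=1,suppress=True)
w=load('wrist');s=ctrl.sense();T=s['eef_pos'];q=s['ee_rot'];R=Ro.from_quat([q[1],q[2],q[3],q[0]]).as_matrix()
X=R[:,1];Y=np.cross([0,0,1],X)
def P(u,v,z):
  p=onz(w,80+u/2,v/2,z)-T; return np.array([p@X,p@Y])
print('cam',ray(w,280,210)[0])
for zt in(145,150,155,160): 
  print('top z',zt,[P(38,48,zt),P(757,50,zt)],'rim',[P(118,105,zt-48),P(683,105,zt-48)])
print('lip end',P(168,117,76),P(615,112,76),P(400,113,76),'sides',P(168,115,76),P(213,600,76),P(637,110,76),P(600,600,76))
print('catch',P(400,116,67.5))
g=cv2.cvtColor(w['image'],cv2.COLOR_RGB2GRAY).astype(int)
for col in(200,250,310,350): print('col',col,g[20:66,col])
for row in(80,140,200,260): print('row',row,'L',g[row,80:200].tolist(),'R',g[row,370:440].tolist())
```

```text
cam [ 619.1 -169.9  313. ]
top z 145 [array([-81.4, 112.2]), array([ 80.1, 111.8])] rim [array([-83.1, 109.4]), array([ 83.5, 109.4])]
top z 150 [array([-79., 111.]), array([ 77.7, 110.5])] rim [array([-81.2, 108.5]), array([ 81.6, 108.5])]
top z 155 [array([-76.6, 109.7]), array([ 75.3, 109.3])] rim [array([-79.3, 107.6]), array([ 79.6, 107.5])]
top z 160 [array([-74.2, 108.4]), array([ 72.9, 108. ])] rim [array([-77.4, 106.7]), array([ 77.7, 106.6])]
lip end [-75.3 109.7] [ 69.9 111.2] [  0.1 110.9] sides [-75.2 110.3] [-74.  -65.7] [ 76.9 111.8] [ 79.6 -65.8]
catch [  0.1 111.5]
col 200 [ 77  77  76  79  92 125 145 155 154 155 158 156 153 138 127 123 123 127
 125 127 134 136 139 137 139 138 138 140 138 137 140 139 134 122 143 141
 137 134 134 142 151 151 152 151 151 150]
col 250 [110 110 110 113 120 142 153 161 161 159 162 161 155 132 125 123 125 125
 126 127 136 137 140 139 141 140 138 140 138 139 138 138 131 128 143 138
 134 134 138 146 153 154 152 156 154 154]
col 310 [117 116 118 116 124 144 157 161 162 161 162 160 154 131 124 124 126 129
 128 133 140 137 142 139 142 141 138 1
[... 3401 characters left out ...]
8, 160, 161, 162, 140, 127, 128, 128, 125, 127, 127, 127, 127, 126, 127, 126, 128, 126, 126, 126, 127, 127, 126, 125, 128, 126, 128, 122, 122, 118, 120, 125, 127, 125, 127, 127, 128, 134, 146, 149, 149, 149, 145, 163, 169, 156, 152, 152, 153, 152, 153, 152, 149, 141, 137, 137, 138, 136, 146, 149, 148, 150, 150, 154, 150, 151, 156, 151, 149, 151] R [171, 170, 171, 161, 156, 157, 148, 139, 136, 137, 139, 143, 165, 169, 169, 172, 170, 173, 170, 167, 150, 132, 124, 127, 127, 125, 123, 119, 114, 118, 116, 121, 125, 127, 128, 124, 127, 127, 121, 125, 127, 128, 125, 125, 126, 125, 123, 125, 124, 125, 125, 124, 125, 130, 156, 164, 161, 160, 152, 144, 126, 117, 116, 114, 117, 116, 116, 117, 117, 114]
```

Run:
```python
from h import *
from scipy.spatial.transform import Rotation as Ro
np.set_printoptions(precision=1,suppress=True)
w=load('wrist');s=ctrl.sense();T=s['eef_pos'];q=s['ee_rot'];R=Ro.from_quat([q[1],q[2],q[3],q[0]]).as_matrix()
X=R[:,1];Y=np.cross([0,0,1],X);print('tool yaw',np.degrees(np.arctan2(X[1],X[0])), 'tool z',R[:,2]*100)
def P(u,v,z):
  p=onz(w,u,v,z)-T; return np.array([p@X,p@Y])
def line(n,pts,z,ax):
  p=np.array([P(u,v,z) for u,v in pts]); k=np.polyfit(p[:,1-ax],p[:,ax],1); print(n,'at0 %.2f slope deg %.2f'%(k[1],np.degrees(np.arctan(k[0]))), p[:,ax])
line('lip L',[(164.8,80),(176.5,200),(182.5,260)],76,0)
line('lip R',[(395.7,80),(391.2,140),(386,200),(381.5,260)],76,0)
line('lip +y deck',[(200,59.3),(250,58.7),(310,57.8),(350,56.8)],62,1)
line('lip +y deck67.5 catch',[(280,58.2)],67.5,1) if 0 else None
line('rim L',[(140,80),(147.5,140),(153,200),(158.5,260)],112,0)
line('rim R',[(416.8,80),(410.2,140),(405,200),(398.5,260)],112,0)
line('top L',[(103.6,80),(111.8,140),(119.6,200),(127.6,260)],160,0)
line('top R',[(437.9,200),(430.2,260)],160,0)
line('top +y',[(200,24.5),(250,24.5),(310,24.5),(350,24.3)],160,1)
line('rim +y',[(200,52.8),(250,52.8),(310,52.8),(350,52.8)],112,1)
```

```text
tool yaw 11.515997200754047 tool z [  -0.     0.4 -100. ]
lip L at0 -74.84 slope deg -0.70 [-76.  -75.1 -74.4]
lip R at0 77.54 slope deg -0.55 [76.6 77.1 77.2 77.9]
lip +y deck at0 112.33 slope deg 0.84 [111.6 112.  112.5 113.1]
rim L at0 -78.50 slope deg 0.26 [-78.4 -77.8 -78.3 -78.8]
rim R at0 76.99 slope deg -0.26 [76.7 76.5 77.1 77. ]
top L at0 -75.40 slope deg 0.03 [-75.4 -75.3 -75.4 -75.4]
top R at0 74.13 slope deg -0.24 [74.  74.1]
top +y at0 108.25 slope deg 0.04 [108.2 108.2 108.2 108.3]
rim +y at0 106.48 slope deg -0.01 [106.5 106.5 106.5 106.5]
```

The mouth sits about +1.8 mm (x) and +2 mm (y) from the cover in the maker's frame, and is turned +0.7°. I'll correct that and go down to just above the lip.

```bash
python3 -m creep '[[[0.055,0.093,-0.1,0,0,0.14],[0.055,0.093,-0.4,0,0,0.14],[0.055,0.093,-0.7,0,0,0.14],[0.055,0.093,-1,0,0,0.14],[0.055,0.093,-1.2,0,0,0.14],[0.055,0.093,-1.2,0,0,0.14],[0.055,0.093,-1.2,0,0,0.14],[0.055,0.093,-1.2,0,0,0.14]]]'
python3 - <<'E'
from h import *
c=cap('wrist','w6.png')
s=ctrl.sense();print(s['eef_pos'],s['ee_rot'],s['force'],s['grip_width'])
im=cv2.resize(c['image'][0:300,80:480,::-1],(800,600),interpolation=cv2.INTER_CUBIC)
cv2.imwrite('pics/c6.png',np.clip(im*1.2,0,255).astype(np.uint8))
E
```

```text
time_s: 10.07
eef_pos: [635.0, -235.6, 214.2]
ee_rot: [-0.001, 0.628, 0.778, 0.001]
force: [0.7, -0.4, -4.6]
grip_width: 0.12
grip_force: 49.1
[ 635.05217433 -235.61749503  214.38173381] [-0.00130986  0.62786888  0.7783167   0.00144136] [-0.34346659 -0.80757911 -3.64409989] 0.118938975823087
```

View pics/c6.png

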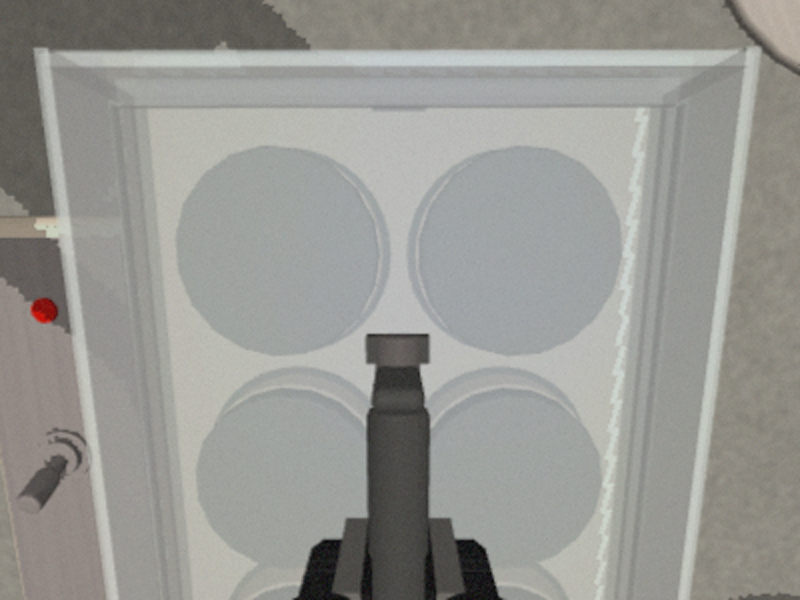

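The cover and mouth now look concentric and parallel (mouth edges about 150 and 648, cover 38 and 757 at the end; the catch just shows at (400,106)). Next, a slow descent into the lip.

```bash
python3 -m creep '[[[0,0,-0.06,0,0,0],[0,0,-0.12,0,0,0],[0,0,-0.18,0,0,0],[0,0,-0.24,0,0,0],[0,0,-0.24,0,0,0]]]'
python3 -m creep '[[[0,0,-0.04,0,0,0],[0,0,-0.08,0,0,0],[0,0,-0.12,0,0,0],[0,0,-0.12,0,0,0]]]'
python3 -m creep '[[[0,0,-0.04,0,0,0],[0,0,-0.08,0,0,0],[0,0,-0.12,0,0,0],[0,0,-0.12,0,0,0]]]'
```

```text
time_s: 10.53
eef_pos: [634.8, -235.5, 207.4]
ee_rot: [-0.002, 0.628, 0.778, 0.001]
force: [-0.5, -0.6, -3.7]
grip_width: 0.124
grip_force: 49.1
time_s: 10.87
eef_pos: [634.9, -235.6, 204.8]
ee_rot: [-0.002, 0.628, 0.778, 0.001]
force: [-0.2, 0.3, -2.6]
grip_width: 0.118
grip_force: 49.2
time_s: 11.2
eef_pos: [635.0, -235.8, 202.1]
ee_rot: [-0.001, 0.628, 0.778, 0.001]
force: [0.6, -2.7, -0.7]
grip_width: 0.119
grip_force: 49.5
```

```bash
python3 -m creep '[[[0.005,-0.025,0,0,0,0],[0.005,-0.025,-0.04,0,0,0],[0.005,-0.025,-0.08,0,0,0],[0.005,-0.025,-0.08,0,0,0]]]'
python3 -m creep '[[[0,0,-0.04,0,0,0],[0,0,-0.08,0,0,0],[0,0,-0.08,0,0,0]]]'
python3 - <<'E'
from h import *
np.set_printoptions(precision=1,suppress=True)
c=cap('wrist','w7.png');a=cap('side','s7.png');s=ctrl.sense();print(s['eef_pos'],s['force'],s['wrist_torque'])
E
```

```text
time_s: 11.53
eef_pos: [635.2, -236.5, 200.2]
ee_rot: [-0.001, 0.628, 0.778, 0.001]
force: [1.2, -4.3, 1.3]
grip_width: 0.117
grip_force: 49.7
time_s: 11.78
eef_pos: [635.3, -237.0, 198.9]
ee_rot: [-0.0, 0.628, 0.778, 0.001]
force: [0.9, -5.0, 5.0]
grip_width: 0.12
grip_force: 50.0
[ 635.3 -237.   198.9] [ 2.2 -6.6  4. ] [-0.6 -0.1  0.1]
```

```bash
python3 -m creep '[[[0.005,-0.03,0,0,0,0],[0.01,-0.06,0,0,0,0],[0.01,-0.06,0,0,0,0],[0.01,-0.06,0,0,0,0]]]'
python3 -m creep '[[[0,0,-0.04,0,0,0],[0,0,-0.06,0,0,0],[0,0,-0.06,0,0,0]]]'
python3 - <<'E'
from h import *
np.set_printoptions(precision=2,suppress=True)
c=cap('wrist','w7.png');a=cap('side','s7.png');s=ctrl.sense();print(s['eef_pos'],s['force'],s['wrist_torque'])
f=lambda im,x,y,w,h:cv2.resize(im[y:y+h,x:x+w,::-1],(400,600),interpolation=cv2.INTER_CUBIC)
im=np.hstack([f(c['image'],60,0,200,300),f(a['image'],240,120,80,120)])
cv2.imwrite('pics/c7.png',np.clip(im*1.2,0,255).astype(np.uint8))
E
```

```text
time_s: 12.22
eef_pos: [635.4, -237.5, 198.3]
ee_rot: [-0.002, 0.628, 0.778, 0.002]
force: [0.7, -1.3, 5.1]
grip_width: 0.12
grip_force: 50.1
time_s: 12.47
eef_pos: [635.5, -237.5, 198.2]
ee_rot: [-0.001, 0.628, 0.778, 0.002]
force: [-2.4, -0.8, 12.0]
grip_width: 0.124
grip_force: 50.8
[ 635.55 -237.55  198.27] [-2.94 -0.63 12.62] [ 0.32  0.51 -0.02]
```

```bash
python3 -m creep '[[[0,0,0.04,0,0,0],[0,0,0.06,0,0,0],[0,0,0.06,0,0,0]]]'
python3 -m creep '[[[0,0,0,0,0,0],[0,0,0,0,0,0],[0,0,0,0,0,0],[0,0,0,0,0,0],[0,0,0,0,0,0],[0,0,0.3,0,0,0],[0,0,1,0,0,0],[0,0,2,0,0,0],[0,0,3,0,0,0],[0,0,4,0,0,0],[0,0,4,0,0,0],[0,0,4,0,0,0]]]' 40
python3 - <<'E'
from h import *
c=cap('wrist','w8.png');a=cap('side','s8.png');t=cap('top','t8.png');s=ctrl.sense();print(s['eef_pos'],s['force'],s['ee_rot'])
f=lambda im,x,y,w,h:cv2.resize(im[y:y+h,x:x+w,::-1],(400,300),interpolation=cv2.INTER_CUBIC)
z=cv2.resize(c['image'][:,:,::-1],(800,600))
z[300:,:220*1]=0
z[380:,450:]=cv2.resize(a['image'][130:214,220:334,::-1],(350,220),interpolation=cv2.INTER_CUBIC)
cv2.imwrite('pics/c8.png',np.clip(z*1.2,0,255).astype(np.uint8))
E
```

```text
time_s: 12.82
eef_pos: [635.5, -237.5, 198.3]
ee_rot: [-0.001, 0.628, 0.778, 0.002]
force: [1.2, -1.3, 5.8]
grip_width: 0.118
grip_force: 50.2
time_s: 13.82
eef_pos: [635.5, -237.7, 299.8]
ee_rot: [-0.0, 0.628, 0.778, 0.002]
force: [0.3, -0.1, -0.2]
grip_width: 0.466
grip_force: 0.0
[ 635.08902671 -237.49085578  296.73934354] [-0.27211416  0.39868342  0.0137    ] [-0.00280319  0.62783593  0.77833967  0.00123954]
```

View pics/c8.png

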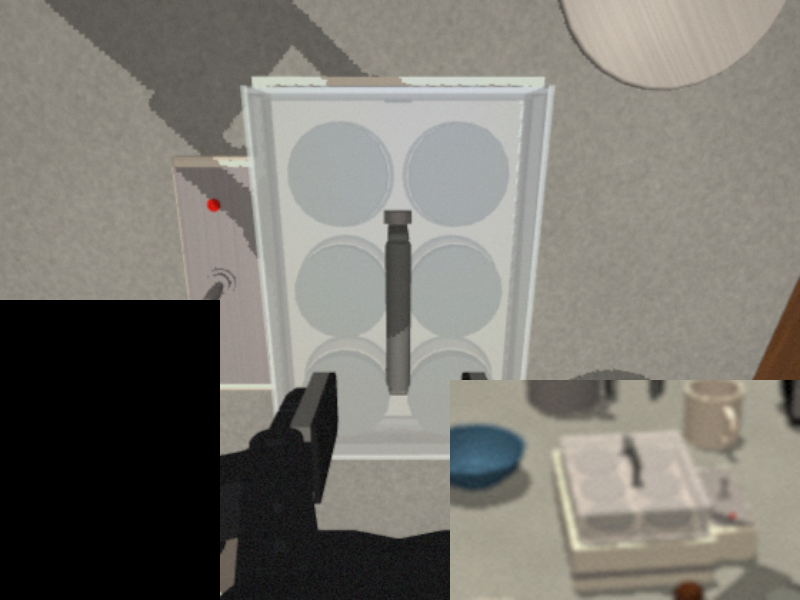

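The cover lies square in the mouth. The side inset shows it sitting inside the lip with the bail upright. Next I'll press each end with closed fingers, +y end first.

```bash
python3 -m creep '[[[-0.2,0.9,0,0,0,0],[-0.4,1.8,0,0,0,0],[-0.6,2.7,0,0,0,0],[-0.76,3.52,0,0,0,0],[-0.76,3.52,-1,0,0,0],[-0.76,3.52,-2,0,0,0],[-0.76,3.52,-3,0,0,0],[-0.76,3.52,-3.7,0,0,0],[-0.76,3.52,-3.9,0,0,0],[-0.76,3.52,-3.9,0,0,0],[-0.76,3.52,-3.9,0,0,0]]]' 0 40
python3 -m creep '[[[0,0,-0.06,0,0,0],[0,0,-0.12,0,0,0],[0,0,-0.18,0,0,0],[0,0,-0.24,0,0,0],[0,0,-0.24,0,0,0]]]'
python3 -m creep '[[[0,0,-0.06,0,0,0],[0,0,-0.12,0,0,0],[0,0,-0.16,0,0,0],[0,0,-0.16,0,0,0]]]'
```

```text
time_s: 14.88
eef_pos: [616.5, -149.7, 201.0]
ee_rot: [-0.001, 0.628, 0.778, 0.001]
force: [0.5, 0.1, 0.2]
grip_width: -0.002
grip_force: 0.0
time_s: 15.3
eef_pos: [616.5, -149.7, 195.6]
ee_rot: [-0.001, 0.628, 0.778, 0.002]
force: [-2.1, 0.9, 6.3]
grip_width: -0.002
grip_force: 2.7
time_s: 15.63
eef_pos: [616.6, -149.6, 195.2]
ee_rot: [0.0, 0.628, 0.778, 0.002]
force: [-11.5, 3.2, 30.9]
grip_width: 0.001
grip_force: 14.5
```

30 N and no snap, with contact about 3–4 mm higher than expected, so something is resting on the lip. I'll back off and measure the cover's height and tilt from the images.

```bash
python3 -m creep '[[[0,0,0.5,0,0,0],[0,0,1.5,0,0,0],[0,0,2.5,0,0,0],[0,0,3.5,0,0,0],[0.38,-1.8,4.2,0,0,0],[0.76,-3.52,4.2,0,0,0],[0.76,-3.52,4.2,0,0,0],[0.76,-3.52,4.2,0,0,0],[0.76,-3.52,4.2,0,0,0],[0.76,-3.52,4.2,0,0,0]]]' 0
python3 - <<'E'
from h import *
from scipy.spatial.transform import Rotation as Ro
np.set_printoptions(precision=1,suppress=True,linewidth=200)
w=cap('wrist','w9.png');cap('side','s9.png');s=ctrl.sense();T=s['eef_pos'];q=s['ee_rot'];print(T,q)
g=cv2.cvtColor(w['image'],cv2.COLOR_RGB2GRAY).astype(int)
for row in(80,120,160,200,240): print('row',row,'L170:',g[row,165:215].tolist(),'R',g[row,355:400].tolist())
for col in(215,240,310,340): print('col',col,'rows45:',g[45:80,col].tolist(),'rows300:',g[300:335,col].tolist())
E
```

```text
time_s: 16.47
eef_pos: [635.3, -236.4, 295.2]
ee_rot: [-0.002, 0.627, 0.779, 0.001]
force: [-0.8, 0.4, -0.1]
grip_width: 0.002
grip_force: 0.0
[ 635.4 -236.2  295.6] [-0.   0.6  0.8  0. ]
row 80 L170: [86, 81, 114, 128, 153, 162, 168, 172, 152, 136, 131, 131, 137, 139, 140, 139, 134, 135, 129, 124, 125, 128, 129, 127, 131, 152, 161, 161, 162, 159, 159, 161, 159, 159, 160, 161, 161, 160, 158, 162, 163, 160, 157, 159, 164, 161, 162, 162, 163, 161] R [160, 163, 162, 162, 160, 160, 160, 160, 159, 161, 160, 173, 178, 149, 132, 126, 126, 126, 123, 126, 137, 139, 137, 135, 140, 139, 137, 132, 129, 147, 166, 169, 164, 158, 132, 119, 117, 114, 118, 118, 120, 119, 120, 122, 122]
row 120 L170: [129, 131, 129, 131, 128, 132, 131, 135, 155, 165, 170, 171, 146, 139, 141, 140, 141, 140, 136, 134, 137, 135, 127, 126, 130, 130, 129, 133, 149, 157, 162, 161, 161, 160, 162, 156, 141, 139, 142, 137, 141, 140, 142, 140, 141, 140, 141, 137, 140, 141] R [141, 141, 144, 156, 161, 162, 162, 163, 175, 170, 142, 133, 128, 127, 125, 127, 135, 138, 139, 138, 139, 139, 139, 136, 131, 141, 164, 170, 163, 156, 135,
[... 2226 characters left out ...]
]
col 310 rows45: [126, 118, 118, 112, 113, 114, 115, 118, 119, 124, 154, 176, 177, 175, 175, 157, 135, 149, 170, 179, 177, 174, 158, 147, 143, 142, 140, 158, 160, 163, 162, 163, 162, 163, 164] rows300: [12, 23, 22, 21, 26, 18, 23, 25, 15, 14, 18, 18, 27, 21, 27, 23, 19, 19, 13, 20, 21, 14, 24, 23, 16, 19, 25, 19, 24, 27, 20, 12, 18, 16, 23]
col 340 rows45: [120, 122, 119, 121, 122, 123, 124, 119, 120, 128, 158, 178, 177, 178, 175, 176, 166, 131, 169, 176, 177, 175, 156, 147, 145, 143, 140, 158, 160, 163, 161, 162, 162, 164, 161] rows300: [147, 145, 143, 140, 140, 137, 135, 136, 129, 133, 132, 131, 132, 131, 123, 95, 22, 23, 17, 14, 17, 22, 11, 14, 19, 17, 29, 25, 26, 21, 19, 24, 20, 22, 25]
```

```bash
cat > m.py <<'E'
from h import *
from scipy.spatial.transform import Rotation as Ro
np.set_printoptions(precision=2,suppress=True,linewidth=200)
w=load('wrist');s=ctrl.sense();T=s['eef_pos'];q=s['ee_rot'];R=Ro.from_quat([q[1],q[2],q[3],q[0]]).as_matrix()
X=R[:,1]*1;X[2]=0;X/=np.linalg.norm(X);Y=np.cross([0,0,1],X)
def P(u,v,z):
  p=onz(w,u,v,z)-T; return np.array([p@X,p@Y])
E
python3 - <<'E'
from m import *
from scipy.optimize import brentq
print('tool z',R[:,2],'yaw',np.degrees(np.arctan2(X[1],X[0])))
for r,l,rr in((80,168,388.9),(120,172.8,385.3),(160,176.8,381.2),(200,180.8,377.3),(240,184.8,373.2)):
  z=brentq(lambda z:P(rr,r,z)[0]-P(l,r,z)[0]-150,60,180); print(r,'topz %.1f'%z,P(l,r,z),P(rr,r,z),'mid %.2f'%((P(l,r,z)+P(rr,r,z))[0]/2))
for r,l,rr in((120,187,371.5),(160,189.7,367.8),(200,193.5,365.3),(240,197,362.5)):
  print('lip inner?',r,P(l,r,76),P(rr,r,76),P(l,r,76)[0]+P(rr,r,76)[0])
for r,l,rr in((80,189.7,366.5),(160,195.7,361.3),(200,199.6,358),(240,202.7,355)):
  print('deck edge?',r,P(l,r,62),P(rr,r,62),(P(l,r,62)[0]+P(rr,r,62)[0])/2)
for zt in(110,116,120,124): print('top+y',zt,P(280,62.5,zt))
print('lip outer +y',P(280,54.6,76),'deck +y',P(280,71.6,62),'lip inner top?',P(280,67,76))
# project side view: predicted cover top corners & lip
E
```

```text
tool z [-0.  0. -1.] yaw 12.30230666259007
80 topz 120.9 [-75.82  97.39] [74.18 97.27] mid -0.82
120 topz 119.0 [-75.43  71.33] [74.57 71.21] mid -0.43
160 topz 117.3 [-75.48  43.16] [74.52 43.03] mid -0.48
200 topz 115.6 [-75.46  12.73] [74.54 12.59] mid -0.46
240 topz 113.6 [-75.52 -20.35] [ 74.48 -20.49] mid -0.52
lip inner? 120 [-76.74  71.67] [76.3  71.55] -0.44034575099564677
lip inner? 160 [-76.92  38.79] [75.59 38.66] -1.3272751007152266
lip inner? 200 [-76.13   3.71] [75.89  3.57] -0.23819440485443977
lip inner? 240 [-75.56 -33.79] [ 75.94 -33.93] 0.37682995377736006
deck edge? 80 [-75.71 104.17] [ 73.4  104.05] -1.1529095703686423
deck edge? 160 [-75.23  37.3 ] [73.45 37.18] -0.887502664376207
deck edge? 200 [-74.13   0.52] [72.83  0.39] -0.6488429965373825
deck edge? 240 [-73.72 -38.8 ] [ 72.46 -38.93] -0.6335865669945591
top+y 110 [  0.26 110.  ]
top+y 116 [  0.24 109.04]
top+y 120 [  0.22 108.4 ]
top+y 124 [  0.21 107.76]
lip outer +y [  0.39 121.16] deck +y [  0.44 110.67] lip inner top? [  0.39 112.14]
```

Top height along the cover rises from about 109 at the −y end to about 123 at the +y end. So the −y end is already down, while the +y rim rests on top of the lip because the cover sits about 1.5–2 mm too far to +y. I'll nudge its +y end face towards −y with the closed fingers.

```bash
python3 -m creep '[[[-0.3,1.4,0,0,0,0],[-0.6,2.8,0,0,0,0],[-0.9,4.2,0,0,0,0],[-1.17,5.35,0,0,0,0],[-1.17,5.35,-1,0,0,0],[-1.17,5.35,-2.4,0,0,0],[-1.17,5.35,-3.8,0,0,0],[-1.17,5.35,-5,0,0,0],[-1.17,5.35,-5.1,0,0,0],[-1.17,5.35,-5.1,0,0,0],[-1.17,5.35,-5.1,0,0,0]]]' 0
python3 -m creep '[[[0.04,-0.2,0,0,0,0],[0.07,-0.35,0,0,0,0],[0.1,-0.47,0,0,0,0],[0.1,-0.47,0,0,0,0]]]'
python3 -m creep '[[[0.01,-0.04,0,0,0,0],[0.02,-0.08,0,0,0,0],[0.02,-0.08,0,0,0,0]]]'
```

```text
time_s: 17.48
eef_pos: [606.8, -103.7, 170.0]
ee_rot: [-0.0, 0.628, 0.779, 0.002]
force: [0.3, 0.9, 0.6]
grip_width: 0.004
grip_force: 0.0
time_s: 17.82
eef_pos: [608.9, -116.6, 168.7]
ee_rot: [-0.001, 0.628, 0.778, 0.002]
force: [0.2, -0.4, -1.0]
grip_width: -0.002
grip_force: 0.0
time_s: 18.07
eef_pos: [609.1, -117.7, 168.0]
ee_rot: [-0.002, 0.628, 0.778, 0.001]
force: [0.2, -0.5, -0.1]
grip_width: 0.002
grip_force: 0.0
```

```bash
for i in 1 2; do python3 -m creep '[[[0.01,-0.04,0,0,0,0],[0.02,-0.08,0,0,0,0],[0.02,-0.08,0,0,0,0]]]' | egrep 'pos|force:'; done
```

```text
eef_pos: [609.5, -119.5, 167.8]
force: [-0.4, 1.3, -0.5]
grip_force: 1.0
eef_pos: [610.0, -121.8, 167.7]
force: [0.4, 1.3, -1.4]
grip_force: 0.6
```

```bash
python3 -m creep '[[[0.01,-0.04,0,0,0,0],[0.01,-0.04,0,0,0,0],[0.01,-0.04,0,0,0,0]]]' | egrep 'pos|force:'; python3 -m creep '[[[0.01,-0.03,0,0,0,0],[0.01,-0.03,0,0,0,0],[0.01,-0.03,0,0,0,0]]]' | egrep 'pos|force:'
```

```text
eef_pos: [610.4, -122.9, 168.0]
force: [0.9, -0.6, -0.3]
grip_force: 0.0
eef_pos: [610.5, -123.1, 168.0]
force: [-1.2, 2.6, 1.4]
grip_force: 1.8
```

```bash
python3 -m creep '[[[-0.08,0.4,0,0,0,0],[-0.08,0.4,1.2,0,0,0],[-0.08,0.4,2.5,0,0,0],[-0.08,0.4,4,0,0,0],[0.3,-1,5.1,0,0,0],[0.6,-2.5,5.1,0,0,0],[1,-4,5.1,0,0,0],[1,-4.52,5.1,0,0,0],[1,-4.52,5.1,0,0,0],[1,-4.52,5.1,0,0,0],[1,-4.52,5.1,0,0,0]]]' 0
cat > top.py <<'E'
from m import *
from scipy.optimize import brentq
w=cap('wrist');import m;m.w=w
g=cv2.cvtColor(w['image'],cv2.COLOR_RGB2GRAY).astype(float)
up=cv2.GaussianBlur(g,(0,0),0.8)
zs=[]
for r in range(90,260,10):
  d=np.diff(up[r-1:r+2].mean(0))
  a=int(168+ (r-80)*.105); b=int(388.5-(r-80)*.1)
  L=a-10+np.argmax(d[a-10:a+9]);Rr=b-8+np.argmin(d[b-8:b+9])
  f=lambda k:(k+.5+0.5*(d[k-1]-d[k+1])/(d[k-1]-2*d[k]+d[k+1]))
  l,rr=f(L),f(Rr)
  try: z=brentq(lambda z:P(rr,r,z)[0]-P(l,r,z)[0]-150,60,180)
  except Exception: continue
  p=(P(l,r,z)+P(rr,r,z))/2; zs.append((p[1],z,p[0]))
zs=np.array(zs);
for k in range(3):
  c=np.polyfit(zs[:,0],zs[:,1],1);e=abs(zs[:,1]-np.polyval(c,zs[:,0]));zs=zs[e<max(1.2,2*np.median(e))]
print('n',len(zs),'slope %.4f z+110 %.1f z0 %.1f z-110 %.1f xmid %.2f xslope %.4f'%(c[0],np.polyval(c,110),c[1],np.polyval(c,-110),np.median(zs[:,2]),np.polyfit(zs[:,0],zs[:,2],1)[0]))
d=np.diff(up[:,[215,230,310,325,340]].mean(1)); print(T,'row edges', [(i,round(d[i])) for i in range(45,80) if abs(d[i])>5])
E
python3 top.py; cp last_wrist.npz w10.npz
```

```text
time_s: 19.98
eef_pos: [635.6, -234.9, 295.4]
ee_rot: [-0.002, 0.627, 0.779, 0.001]
force: [0.6, -0.4, 0.8]
grip_width: -0.0
grip_force: 0.0
n 17 slope -0.0003 z+110 106.4 z0 106.4 z-110 106.5 xmid -1.32 xslope 0.0019
[ 635.62 -234.92  295.43] row edges [(55, 13), (56, 21), (57, 15), (58, 6), (68, -7), (69, -24), (70, -37), (72, 26), (73, 28), (74, 14), (75, 5), (77, -9), (78, -10)]
```

Run:
```python
import numpy as np,cv2
for f in('w8','w9'):
  pass
import h
def edges(g):
  up=cv2.GaussianBlur(g,(0,0),0.8);o=[]
  for r in(100,120,160,200,240):
    d=np.diff(up[r-1:r+2].mean(0));a=int(168+(r-80)*.105);b=int(388.5-(r-80)*.1)
    o.append((r,a-10+int(np.argmax(d[a-10:a+9])),b-8+int(np.argmin(d[b-8:b+9]))))
  return o
G=lambda im:cv2.cvtColor(im,cv2.COLOR_BGR2GRAY).astype(float)
print('w8',edges(G(cv2.imread('pics/w8.png'))));print('w9',edges(G(cv2.imread('pics/w9.png'))))
im=np.load('w10.npz')['image'][:,:,::-1];g=G(np.ascontiguousarray(im));print('w10',edges(g))
for r in(100,160,220): print(r,g[r,165:215].astype(int).tolist(),g[r,350:400].astype(int).tolist())
```

```text
w8 [(100, 171, 383), (120, 173, 381), (160, 177, 377), (200, 181, 373), (240, 186, 369)]
w9 [(100, 170, 386), (120, 172, 384), (160, 176, 380), (200, 180, 376), (240, 184, 372)]
w10 [(100, 175, 380), (120, 176, 378), (160, 179, 375), (200, 182, 372), (240, 186, 369)]
100 [124, 123, 125, 126, 125, 129, 126, 122, 121, 118, 143, 156, 165, 175, 167, 148, 141, 140, 136, 133, 132, 129, 129, 127, 126, 132, 133, 138, 135, 147, 158, 163, 162, 161, 160, 163, 163, 162, 160, 160, 161, 161, 162, 158, 143, 144, 140, 142, 142, 139] [162, 161, 161, 162, 159, 162, 163, 162, 162, 163, 161, 161, 144, 136, 138, 134, 126, 124, 128, 125, 128, 128, 138, 138, 139, 138, 146, 170, 179, 165, 153, 132, 122, 121, 118, 117, 120, 123, 119, 123, 121, 117, 119, 119, 119, 116, 119, 119, 119, 119]
160 [129, 128, 126, 107, 88, 87, 83, 85, 85, 86, 82, 87, 85, 87, 82, 145, 161, 171, 174, 149, 138, 134, 136, 136, 133, 131, 129, 128, 129, 130, 135, 138, 133, 148, 159, 162, 163, 163, 161, 162, 162, 164, 164, 163, 162, 164, 163, 163, 162, 162] [164, 163, 164, 163, 162, 163, 161, 163, 146, 139, 141, 136, 126, 128, 125, 127, 126, 134, 139, 140, 139, 141, 162, 176, 169, 163, 138, 123, 115, 117, 119, 121, 127, 128, 129, 126, 124, 123, 122, 119, 118, 119, 118, 119, 121, 124, 122, 121, 120, 118]
220 [127, 128, 122, 124, 126, 127, 126, 126, 131, 124, 130, 127, 127, 126, 127, 126, 128, 127, 127, 131, 168, 181, 181, 167, 148, 142, 143, 143, 136, 130, 131, 128, 127, 131, 134, 138, 136, 149, 161, 161, 162, 164, 157, 144, 141, 139, 139, 139, 141, 140] [160, 163, 162, 160, 153, 138, 135, 134, 130, 129, 129, 129, 128, 137, 142, 142, 141, 151, 173, 177, 166, 141, 130, 131, 129, 125, 121, 125, 125, 126, 126, 125, 124, 119, 125, 123, 126, 121, 120, 122, 124, 124, 121, 122, 119, 124, 128, 126, 125, 121]
```

The cover dropped level when nudged: slope is now ~0, and height matches the end that was already down. I'll confirm by pressing both ends and checking contact height (TCP about 183 expected).

```bash
python3 -m creep '[[[-0.2,0.9,0,0,0,0],[-0.4,1.8,0,0,0,0],[-0.6,2.7,0,0,0,0],[-0.78,3.45,-0.5,0,0,0],[-0.78,3.45,-1.5,0,0,0],[-0.78,3.45,-2.5,0,0,0],[-0.78,3.45,-3.5,0,0,0],[-0.78,3.45,-4.1,0,0,0],[-0.78,3.45,-4.3,0,0,0],[-0.78,3.45,-4.3,0,0,0],[-0.78,3.45,-4.3,0,0,0]]]' 0 | egrep 'pos|force:'
python3 -m creep '[[[0,0,-0.04,0,0,0],[0,0,-0.08,0,0,0],[0,0,-0.12,0,0,0],[0,0,-0.12,0,0,0]]]' | egrep 'pos|force:'
python3 -m creep '[[[0,0,-0.04,0,0,0],[0,0,-0.06,0,0,0],[0,0,-0.06,0,0,0]]]'| egrep 'pos|force:'
```

```text
eef_pos: [616.4, -149.6, 189.1]
force: [0.1, 0.9, -0.0]
grip_force: 0.0
eef_pos: [616.1, -150.1, 185.1]
force: [-0.5, 1.0, 0.1]
grip_force: 0.0
eef_pos: [616.0, -150.1, 183.3]
force: [-0.4, 0.3, -0.5]
grip_force: 0.0
```

```bash
python3 -m creep '[[[0,0,-0.04,0,0,0],[0,0,-0.06,0,0,0],[0,0,-0.06,0,0,0]]]'| egrep 'pos|force:'
python3 -m creep '[[[0,0,-0.04,0,0,0],[0,0,-0.06,0,0,0],[0,0,-0.06,0,0,0]]]'| egrep 'pos|force:'
```

```text
eef_pos: [616.1, -150.2, 182.7]
force: [-2.4, 0.8, 6.2]
grip_force: 2.8
eef_pos: [616.1, -150.1, 182.6]
force: [-6.8, 2.1, 15.1]
grip_force: 7.5
```

```bash
python3 -m creep '[[[0,0,1,0,0,0],[0,0,2,0,0,0],[0,0,3,0,0,0],[0.2,-1,3,0,0,0],[0.5,-2.5,3,0,0,0],[0.8,-4,3,0,0,0],[1.1,-5.3,3,0,0,0],[1.4,-6.5,3,0,0,0],[1.53,-7,3,0,0,0],[1.53,-7,2,0,0,0],[1.53,-7,1,0,0,0],[1.53,-7,0.3,0,0,0],[1.53,-7,0.2,0,0,0],[1.53,-7,0.2,0,0,0],[1.53,-7,0.2,0,0,0]]]' 0 | egrep 'pos|force:'
python3 -m creep '[[[0,0,-0.04,0,0,0],[0,0,-0.08,0,0,0],[0,0,-0.12,0,0,0],[0,0,-0.12,0,0,0]]]' | egrep 'pos|force:'
python3 -m creep '[[[0,0,-0.03,0,0,0],[0,0,-0.06,0,0,0],[0,0,-0.06,0,0,0]]]'| egrep 'pos|force:'
```

```text
eef_pos: [654.4, -325.2, 185.6]
force: [-0.1, -0.8, 0.2]
grip_force: 0.0
eef_pos: [654.4, -325.1, 182.8]
force: [0.6, -0.1, 2.3]
grip_force: 1.2
eef_pos: [654.4, -325.1, 182.7]
force: [-3.8, 2.8, 9.2]
grip_force: 4.6
```

Both ends contact at TCP about 182.7 (top at 110 mm, rim on deck), so the cover is flat home. Now the switch: hinge at about (521.3, −261.4), approached from its −y side.

```bash
python3 -m creep '[[[0,0,-0.03,0,0,0],[0,0,-0.03,0,0,0],[0,0,0.7,0,0,0],[0,0,1.6,0,0,0],[-1.3,0.25,1.6,0,0,0],[-2.6,0.5,1.6,0,0,0],[-3.9,0.75,1.6,0,0,0],[-5,0.98,1.6,0,0,0],[-5,0.98,1.6,0,0,0],[-5,0.98,0.6,0,0,0],[-5,0.98,-0.4,0,0,0],[-5,0.98,-1.2,0,0,0],[-5,0.98,-1.32,0,0,0],[-5,0.98,-1.32,0,0,0],[-5,0.98,-1.32,0,0,0]]]' 0
python3 - <<'E'
from m import *
w=cap('wrist');t=cap('side');cv2.imwrite('pics/w11.png',w['image'][:,:,::-1])
H=np.array([521.3,-261.4,63]);print((T-H)@X,(T-H)@Y)
E
```

```text
time_s: 25.12
eef_pos: [529.9, -301.0, 149.1]
ee_rot: [-0.001, 0.628, 0.778, 0.001]
force: [0.1, -0.3, 0.6]
grip_width: -0.0
grip_force: 0.0
-0.005528147409708573 -40.49658818851101
```

```bash
python3 -m creep '[[[-0.06,0.28,0,0,0,0],[-0.12,0.55,0,0,0,0],[-0.14,0.65,0,0,0,0],[-0.14,0.65,0,0,0,0]]]'| egrep 'pos|force:'
python3 -m creep '[[[-0.02,0.08,0,0,0,0],[-0.04,0.16,0,0,0,0],[-0.05,0.24,0,0,0,0],[-0.05,0.24,0,0,0,0]]]'| egrep 'pos|force:'
python3 -m creep '[[[-0.02,0.08,0,0,0,0],[-0.04,0.16,0,0,0,0],[-0.06,0.24,0,0,0,0],[-0.07,0.32,0,0,0,0],[-0.07,0.32,0,0,0,0]]]'| egrep 'pos|force:'
```

```text
eef_pos: [525.8, -283.5, 148.3]
force: [-0.9, -0.3, -0.6]
grip_force: 0.0
eef_pos: [524.6, -278.2, 148.1]
force: [1.2, -0.4, 1.0]
grip_force: 0.6
eef_pos: [522.7, -270.5, 147.8]
force: [0.4, -4.0, -1.1]
grip_force: 1.5
```

```bash
for i in 1 2; do python3 -m creep '[[[-0.01,0.06,0,0,0,0],[-0.02,0.12,0,0,0,0],[-0.03,0.12,0,0,0,0]]]'| egrep 'pos|force:'; done
```

```text
eef_pos: [522.4, -269.4, 148.4]
force: [2.2, -12.1, -3.2]
grip_force: 5.8
eef_pos: [522.1, -268.5, 148.7]
force: [5.1, -24.8, -8.6]
grip_force: 10.6
```

The force rises sharply, so the bat is at its far stop. I'll back off, retreat and verify.

```bash
python3 -m creep '[[[0.08,-0.4,0,0,0,0],[0.14,-0.7,0,0,0,0],[0.14,-0.7,0.8,0,0,0],[0.14,-0.7,2,0,0,0],[0.14,-0.7,3.4,0,0,0],[0,-0.4,5,0,0,0],[-0.4,-1.5,6,0,0,0],[-0.4,-2.2,6,0,0,0],[-0.4,-2.2,6,0,0,0],[-0.4,-2.2,6,0,0,0]]]' 0
python3 - <<'E'
from m import *
import m
m.w=w=cap('wrist','w12.png')
H=np.array([521.3,-261.4,63]);x=np.array([.977,.211,0]);y=np.array([-.211,.977,0])
g=cv2.cvtColor(w['image'],cv2.COLOR_RGB2GRAY)
for z in(63,): print('hinge px',proj(w,H))
for sgn in(1,-1):
  tip=H+y*27*np.sin(.3)*sgn+np.array([0,0,27*np.cos(.3)]); print('tip',sgn,proj(w,tip))
u,v=proj(w,H).astype(int)
print(g[max(0,v-32):v+34:3,u-33:u+34:3])
E
```

```text
time_s: 27.63
eef_pos: [511.1, -319.5, 297.2]
ee_rot: [-0.003, 0.628, 0.778, 0.002]
force: [0.6, 0.8, -0.8]
grip_width: 0.002
grip_force: 0.0
hinge px [304.5  140.55]
tip 1 [307.07 132.  ]
tip -1 [306.64 152.09]
[[ 85  84 118  94  97  96  95  99  97  93  95  95  95  96  94  94 136 148 146 147 149 150 188]
 [ 88  87 117  93  97  94  95  96  98  96  99  98  92  96  92  95  95 144 150 150 147 149 187]
 [ 89  86 116  93  97  93  93  96  94  94  95  96  93  97  94  93  96 136 149 148 149 149 188]
 [ 84  84 117  91  95  94  95  96  94  91  95  96  95  96  94  97  93 150 149 149 149 151 186]
 [ 86  86 117  91  96  98  92  95  95  98  94  97  94  94  95  94  95 107 148 149 148 149 187]
 [ 89  86 116  94  95  94  93  96  96  94  95  95  93  97  95  96  94 136 146 151 150 148 187]
 [ 88  87 117  90  97  95  94 132  95  95  94  94  92  92  93  94  94 149 150 150 150 152 187]
 [ 89  90 118  93  97  93  94  98 150  95  92  81  89  90  93  94  93  95 151 150 148 148 188]
 [ 88  89 117  91  97  94  92  94 132  97  92  89  89  82  90  92  93  93 151 149 151 145 185]
 [ 85  89 118  94  95  96  92  94
[... 502 characters left out ...]
0  89  92  91 140 151 149 176 189]
 [ 89  86 118  90  93  95  93  91  93  92  91  94  94  91  92  90  94  92  92 150 151 178 189]
 [ 86  91 115  91  95  92  91  93  92  94  91  90  90  95  94  88  94  90 105 152 149 178 188]
 [ 86  89 119  95  93  91  91  92  92  91  93  94  91  90  93  92  93  90 136 151 150 179 186]
 [ 86  87 117  90  93  91  91  90  90  92  90  91  90  94  94  92  88  91 151 151 151 182 187]
 [ 85  85 115  91  91  91  92  90  94  92  93  94  91  93  94  89  91  93 104 149 151 182 188]
 [ 90  89 117  90  94  92  93  91  92  93  88  93  91  90  94  90  90  93 135 147 148 186 188]
 [ 98  88 117  91  91  95  91  91  92  92  88  89  91  90  92  88  89  90 153 151 148 185 185]]
```

The bat leans to +y: it appears between the hinge at row 140 and the expected "on" tip at row 132, with nothing at the "off" spot (row 152). The cover is home and the arm is clear, so I'm handing in.

```bash
python3 -c "
from rig import ctrl
print(ctrl.finish_job())"
```

```text
the job is handed in; nothing more can be done
None
```

I handed the job in, but the hand-in returned no verdict: the cover is flat on the maker's deck at both ends by contact height, the toggle reads over to on in the last wrist image, and the arm is clear; the cover's squareness and the other items weren't re-measured at the end.

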